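# Let the step-down ring out of the dispenser

### The job

On the cabinet stands a small two-lane dispenser with an aluminium step-down ring waiting on edge in one lane and a black body cap in the other, both behind a spring-centred gate lever. Without touching the ring or the cap, push the lever towards the side of the ring's lane and hold it there until the ring has rolled out into the tray, then ease off and let the lever spring back to the middle. The body cap must stay in its lane, and everything else on the cabinet stays where it is.

Things in the scene. Friction and masses are not known exactly. Their poses are not given: they have to be found in the camera images.
- dispenser: Fixed brown wooden dispenser, 235 x 112 mm; origin on the cabinet top below the lever's pivot. +x runs back up the lanes, -x is the tray side, z is up. Two lanes slope 14 degrees down to -x, centred at y = +10.5 and -10.5 mm, 15 mm wide, open on top, clear walls 16 mm high. The dark steel bridge that carries the lever spans x 7 to 17, y -42 to 42 mm, top 111 mm high.
- tray_floor (a point): Centre of the floor of the dispenser's catch tray: 110 mm (x) by 102 mm (y) inside, centred 66 mm to the dispenser's -x side of its origin; floor 4 mm and wall tops 30 mm above the cabinet top.
- lever (a joint): Spring-centred gate lever, rad: 0 upright, positive when its top leans to the dispenser's +y side; stops at -0.42 and 0.42. Hinge along the dispenser's x, 98 mm up. Its foot blocks both lanes at 0; leaning the top to one side frees the lane on that same side from about 0.25 rad, never the other lane. Spring 0.6 N m/rad: about 5 N at the grip holds 0.4 rad; let go, it returns to 0.
- lever_top (a point): Centre of the lever's top end, above the dispenser's origin; 168 mm above the cabinet top when upright, 70 mm from the hinge. The upper 36 mm is a black grip, 20 mm along the dispenser's x and 9 mm thick along y, on a thin steel stem. Nothing stands beside the grip above the bridge.
- ring_center (a point): Centre of the aluminium step-down ring, 52 mm across, 12 mm wide, with a large hole, standing on edge in one lane behind the gate (dispenser y = +10.5 or -10.5 mm), axis along the dispenser's y. When freed it rolls into the tray in about half a second and may settle there upright, leaning or lying.
- cap_center (a point): Centre of the solid black body cap, 52 mm across and 12 mm wide, standing on edge in the other lane.
- loose_ring: Bystander: another step-down ring, 52 mm across, 10 mm high, lying flat beside the dispenser; origin at the centre of its underside.
- loose_cap: Bystander: a black body cap, 58 mm across, 12 mm high, lying flat beside the dispenser; origin at the centre of its underside.
- bowl: Bystander: white ceramic bowl, 140 mm across and 55 mm high, holding three body caps; origin at the centre of its underside.
- filter_box: Bystander: open clear acrylic filter box, 100 x 100 x 45 mm; origin at the centre of its underside.
- hood: Bystander: dark silicone lens hood, 80 mm across, 35 mm high; origin at the centre of its underside.
- wrench: Bystander: flat red plastic filter wrench, about 180 mm long, 6 mm high; origin on the table near its middle.
- lens: Bystander: black lens standing upright, 72 mm across, 85 mm high; origin at the centre of its underside.
Mind the look-alikes: they are no part of the job. What is shaped like the part that bears ring_center but green is not meant. Leave any green look-alike of the part that bears cap_center alone.

How it is judged:
By the outcome, as a careful person would: the job done as asked, in the order asked, and still so for the second after the job is handed in, with the robot touching nothing.
It also fails if it takes over 40 s, if anything falls off the work surface, if the arm or the gripper's body presses on something with over 40 N, if the wrist force passes 120 N, or if a joint passes its speed limit or range.

### The arm

A 7-joint arm with a two-finger parallel gripper is mounted at the origin on the work surface. World frame = base frame: x ahead of the robot, y to its left, z up, the work surface at z = 0. Lengths are in m, angles in degrees, forces in N, time in s.
With the tool pointing down it reaches from about 0.425 to 0.875 m from the base axis. Payload 4.7 kg.
Tool frame: the origin (TCP) lies on the mounting face of the last link; the fingertips stand 182 mm ahead of it and the grasp point (between the pads) lies 164 mm ahead of it; z points along the fingers, x is the direction in which the jaws open and shut, and the axes are right-handed (so a half turn about z gives the same grasp; the last joint's range is limited). The gripper opens to 87 mm and grips with 3 to 60 N. Pads are 19 mm wide; open, the fingers measure 117 mm over their backs; the gripper's body (75 mm by 190 mm) begins 51 mm behind the grasp point.
Start: joints at [-62.389, 18.392, -4.016, 83.108, 1.295, 78.541, -3.26], TCP at [0.293, 0.58, 0.405] pointing down, gripper open.
Joint ranges: [-163.93, 163.93], [-17.29, 119.83], [-79.2, 71.16], [3.27, 140.29], [-89.18, 269.18], [5.43, 117.66], [-154.24, 154.24]. Speed limits (degrees/s): [147.25, 147.25, 180, 180, 180, 180, 180].

### API

Orientations are given as [roll, pitch, yaw] about the fixed x, y, z axes, in that order (R = Rz(yaw) Ry(pitch) Rx(roll)).
In Python, from cell import status, cams, env, outline_of, landmark_of gives the robot as it stands. The module is installed in compiled form; this text tells all that it offers.
- The arm moves only by the tool jog_arm, never from a script. Its argument "rows" is a list of rows, each a list of 7 numbers: the closure, from 0 (fully open) to 1 (shut), then the shift along the tool's x, y, z in m, then the turn, a rotation vector about the tool's x, y, z in degrees. A call has 1 to 12 rows; each row shifts and turns the commanded pose from where the row before left it, along the tool's axes as they then stand; what a row does not reach is not made up. A row lasts 1/12 s, in which the tool goes at most 41.7 mm and 7.16 degrees, less where a joint would pass 70% of its speed; a pose out of reach is approached as far as the arm can. A call with a gripper value outside its range is refused whole. The fingers move at their own pace and stop on an object; "grip_force" is the grip in N (left out, the last holds). Time passes only in rows, so rows that do not move let the fingers close. It gives the time, the measured TCP pose, the force and the opening at its end, in the units of the state.
- status.get_obs(): the state, without advancing time (a new reading comes with each control period).
- cams.read_camera(name): name is "scene" or "top"; returns (picture, depth): 400x640x3 uint8, red, green, blue; 400x640 float32, m along the optical axis (not along the pixel's ray), 0 where there is no reading.
- cams.camera_params(name): a dict with "vfov" (degrees; the focal length in pixels is half the picture's height over the tangent of half this angle, whatever the lens; pixels are square), "cx", "cy" (the principal point, pixels), "eye" and "attitude" of the camera in the world. Camera axes: x right, y up, looking along -z (the intrinsics and any distortion apply to the point x, -y, -z); pixel columns grow to the right and rows downward; lengths in m; the calibration is good to about 2 mm. A picture is of the moment at which its call begins. camera_params takes no time and is no camera call.
- env.sign_off(): hands the job in, once; it reports no verdict.
Trained networks look in the newest picture that a camera, given by its name, has taken for a name from the list of things; names that differ only in an ending like _2 or _b are one class to them, and where a whole thing is asked for, a point or a joint stands for the part that bears it (a point fixed in the world has none). Each returns a list of dicts, best first, with "conf" (0 to 1); they miss things now and then, are a little off and sometimes report something else, mostly with a low value. They report only what shows in the picture. A call takes as long as a camera call. They do not tell look-alikes from the thing itself.
- outline_of(camera, name): "pixels" (400x640 bool, what is visible of it) and "box" ([left, top, right, bottom] in pixels, round what is visible of it).
- landmark_of(camera, name): "position" ([row, column] in pixels: a listed point, or the origin of a listed thing).
The state is a dict: "time_s": time; "qpos": joint angles; "joint_velocities": joint speeds; "effort": joint torques, N m; "tool_pos": TCP position; "tool_rot": TCP orientation; "force": force on the tool from outside, world axes, zero at the start; "wrist_torque": the same for the moment, N m; "grip_width": finger opening in m.
Only numpy, scipy, OpenCV 4.12 (cv2) and the standard library are available. Lean on these libraries where they do the work, as an engineer would, in place of code of your own. Each camera call takes 0.05 s, during which the arm holds its last target. There are 200 camera calls.

## Working session

There is one attempt and no reset: what is moved stays moved. The work goes in short steps, Python scripts to look and compute and a tool call to move; the robot and the scene stay as the last step left them, time stands still between calls to the robot, and variables do not carry over. Pictures are saved under pics/ and viewed, about 8 in all and at most 12, crops included, and the job is handed in when it is done.

Besides the shell and the picture viewer there is one more tool, called after ">>>" in YAML: its name, and indented under it one key for each argument. jog_arm: Moves the arm, as the interface text tells. Its arguments: {"type":"object","properties":{"rows":{"type":"array"},"grip_force":{"type":"number"}},"required":["rows"]}

```bash
mkdir -p pics; cat > h.py <<'E'
import numpy as np, cv2
from cell import status, cams, env, outline_of, landmark_of
from scipy.spatial.transform import Rotation as R
def snap(n,f):
    im,d=cams.read_camera(n); cv2.imwrite('pics/'+f,im[:,:,::-1]); return im,d
def pose(n):
    p=cams.camera_params(n); a=np.array(p['attitude'],float)
    M=a if a.shape==(3,3) else R.from_euler('xyz',a,degrees=True).as_matrix()
    return p,M,np.array(p['eye']),200/np.tan(np.radians(p['vfov']/2))
def world(n,r,c,d):
    p,M,e,f=pose(n)
    return e+M@np.array([(c-p['cx'])/f*d,-(r-p['cy'])/f*d,-d])
def atz(n,r,c,z):
    p,M,e,f=pose(n); v=M@np.array([(c-p['cx'])/f,-(r-p['cy'])/f,-1]); return e+v*(z-e[2])/v[2]
def pix(n,P):
    p,M,e,f=pose(n); q=M.T@(np.array(P)-e); return p['cy']-f*q[1]/-q[2], p['cx']+f*q[0]/-q[2]
E
python3 - <<'E'
from h import *
print(status.get_obs())
for n in('scene','top'):
    print(n,cams.camera_params(n)); im,d=snap(n,n+'0.png')
    for k in('dispenser','lever_top','ring_center','cap_center','tray_floor'):
        for q in landmark_of(n,k)[:2]:
            r,c=q['position']; dd=d[int(r),int(c)]; print(k,round(q['conf'],2),np.round((r,c)),dd,world(n,r,c,dd).round(3))
E
```

```text
{'time_s': 0.0, 'qpos': array([-62.38930808,  18.43901573,  -4.01734065,  83.17439141,
         1.29491051,  78.54032509,  -3.25743005]), 'joint_velocities': array([ 0.03022703,  0.0204269 , -0.10599945, -0.02547955, -0.06084461,
        0.010513  , -0.04902873]), 'effort': array([-6.43753697e-05, -4.91278303e+01, -4.03972026e-01, -3.12526309e+01,
       -6.38717436e-02,  4.38043533e-02,  1.79892613e-04]), 'tool_pos': array([0.2930204, 0.5799787, 0.4036664]), 'tool_rot': array([1.79994954e+02, 1.08487355e-01, 6.32033105e+01]), 'force': array([-0.58634889, -0.66197627, -0.21174157]), 'wrist_torque': array([ 0.06608862, -0.04772533,  0.03921621]), 'grip_width': 0.0872486969705368}
scene {'vfov': 44.15277847690698, 'cx': 316.5336853199115, 'cy': 197.95553564659977, 'eye': array([ 1.34893823, -0.71559837,  0.89266779]), 'attitude': array([56.02266111, -0.5290263 , 46.71819919])}
dispenser 0.85 [241. 307.] 1.3483579 [ 0.569 -0.008  0.042]
lever_top 0.53 [162. 371.] 1.7601583 [0.373 0.481 0.016]
lever_top 0.39 [190. 310.] 1.6430901 [ 0.337  0.219 -0.003]
ring_center 0.66 [269. 347.] 1.3043
[... 340 characters left out ...]
31927968414, 'cx': 317.4904325935428, 'cy': 202.3302495254933, 'eye': array([0.38232018, 0.04677359, 1.40053479]), 'attitude': array([  6.12098977,   0.66786904, -91.03773423])}
dispenser 0.81 [205. 326.] 1.3834056 [0.522 0.032 0.024]
lever_top 0.65 [195. 295.] 1.4120816 [0.559 0.135 0.   ]
lever_top 0.41 [198. 329.] 1.2953051 [0.532 0.024 0.114]
ring_center 0.58 [190. 328.] 1.3323066 [0.563 0.027 0.08 ]
ring_center 0.42 [145. 330.] 1.377962 [0.713 0.015 0.05 ]
cap_center 0.51 [176. 370.] 1.4082905 [ 0.615 -0.115  0.007]
cap_center 0.45 [196. 331.] 1.3064034 [0.539 0.017 0.103]
tray_floor 0.92 [222. 319.] 1.3961982 [0.467 0.057 0.005]
tray_floor 0.33 [261. 186.] 1.3273016 [0.349 0.47  0.066]
```

```bash
python3 - <<'E'
import cv2
a=cv2.imread('pics/scene0.png')[130:330,200:440]; cv2.imwrite('pics/s1.png',cv2.resize(a,None,fx=3.2,fy=3,interpolation=2))
a=cv2.imread('pics/top0.png')[120:270,230:430]; cv2.imwrite('pics/t1.png',cv2.resize(a,None,fx=4,fy=4,interpolation=2))
E
```

```text
(no output)
```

View pics/s1.png

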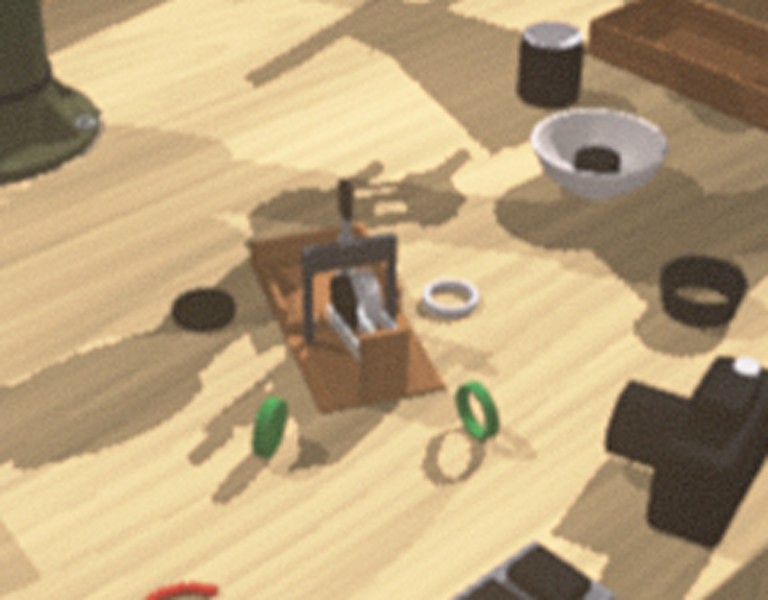

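View pics/t1.png

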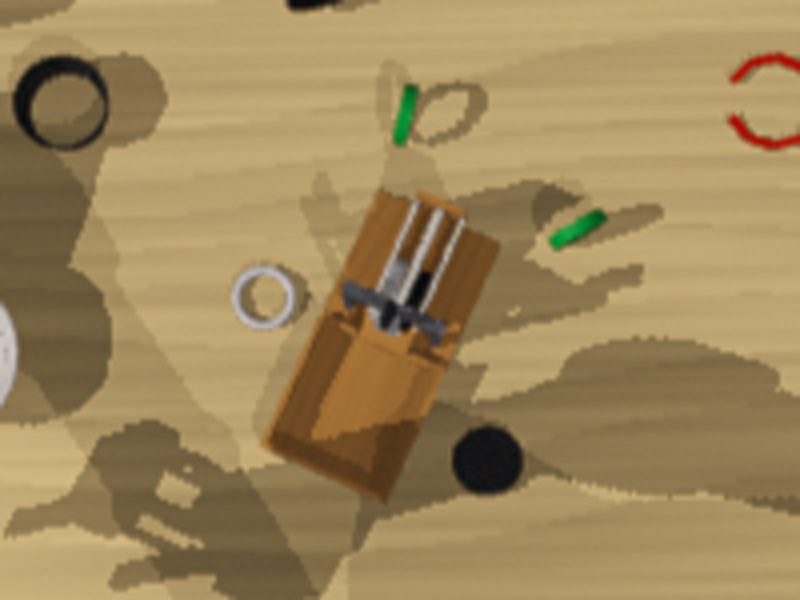

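View pics/top0.png

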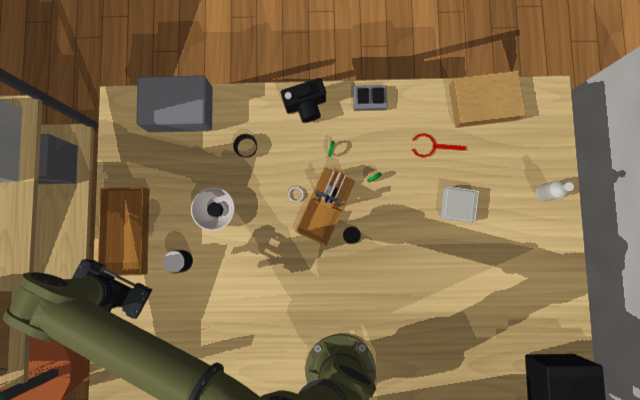

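```bash
python3 - <<'E'
from h import *
for n,b in(('top',(150,250,290,360)),('scene',(180,275,270,350))):
    im,d=cams.read_camera(n)
    r,c=np.mgrid[b[0]:b[1],b[2]:b[3]]; r=r.ravel();c=c.ravel(); dd=d[r,c]
    p,M,e,f=pose(n)
    P=e+(np.stack([(c-p['cx'])/f*dd,-(r-p['cy'])/f*dd,-dd],1))@M.T
    P=P[dd>0]
    near=np.hypot(P[:,0]-.53,P[:,1]-.025)<.08
    B=P[near&(P[:,2]>.1)&(P[:,2]<.12)]; L=P[near&(P[:,2]>.13)]
    print(n,'table z',np.median(P[P[:,2]<.004][:,2]))
    for nm,Q in(('bridge',B),('lever',L)):
        if len(Q)<4: print(nm,len(Q));continue
        rr=cv2.minAreaRect(Q[:,:2].astype(np.float32)*1000); u=np.linalg.svd(Q[:,:2]-Q[:,:2].mean(0))[2][0]
        print(nm,len(Q),Q.mean(0).round(4),Q.min(0).round(3),Q.max(0).round(3),rr,np.degrees(np.arctan2(u[1],u[0])))
    o=outline_of(n,'dispenser')[0]
    m=o['pixels'].astype(np.uint8); print(o['conf'],o['box'])
    if n=='top':
        rect=cv2.minAreaRect(cv2.findNonZero(m)); print(rect)
        for x,y in cv2.boxPoints(rect): print((y,x),atz(n,y,x,.0).round(3),atz(n,y,x,.03).round(3))
    for k in('lever','lever_top','loose_ring','loose_cap'):
        for q in outline_of(n,k)[:3]: print(k,round(q['conf'],2),q['box'],q['pixels'].sum())
E
```

```text
top table z 3.97050414266964e-05
bridge 99 [0.5368 0.027  0.11  ] [ 0.517 -0.012  0.101] [0.559 0.066 0.116] ((532.6847534179688, 29.6724796295166), (83.5660400390625, 22.587003707885742), 65.31611633300781) -115.33998924057327
lever 24 [0.5258 0.0323 0.1642] [0.518 0.028 0.136] [0.536 0.037 0.172] ((526.8709716796875, 32.259361267089844), (8.938225746154785, 18.62949562072754), 89.12840270996094) 159.7196881468364
0.66 [296.4, 167.0, 353.0, 243.5]
((325.83428955078125, 204.5396728515625), (35.181480407714844, 75.52574920654297), 25.201122283935547)
(np.float32(231.21814), np.float32(293.83853)) [0.439 0.14  0.   ] [0.438 0.138 0.03 ]
(np.float32(162.88104), np.float32(325.99716)) [0.664 0.03  0.   ] [0.658 0.03  0.03 ]
(np.float32(177.8612), np.float32(357.83005)) [ 0.612 -0.075  0.   ] [ 0.607 -0.072  0.03 ]
(np.float32(246.1983), np.float32(325.67142)) [0.388 0.036 0.   ] [0.388 0.037 0.03 ]
lever_top 0.7 [294.8, 166.3, 354.7, 247.3] 2516
loose_cap 0.8 [347.8, 225.3, 360.0, 244.4] 239
scene table z 0.0011679990095547765
bridge 182 [0.5392 0.0263 0.1086] [ 0.518 -0.011  0.1  ] [0.562 0.065 0.12 ] ((534.1619873046875, 29.50114631652832), (83.07794189453125, 28.453054428100586), 64.21126556396484) -115.22487672187633
lever 53 [0.532  0.0295 0.155 ] [0.522 0.023 0.132] [0.541 0.037 0.171] ((530.930419921875, 30.616344451904297), (8.128631591796875, 20.765380859375), 47.968788146972656) -22.219150025695527
0.47 [408.0, 215.0, 432.8, 239.3]
lever 0.63 [367.5, 165.9, 406.3, 195.8] 775
lever_top 0.47 [305.2, 190.5, 309.2, 209.3] 74
loose_ring 0.45 [331.4, 223.2, 351.2, 235.5] 109
loose_ring 0.26 [360.9, 138.3, 382.7, 163.7] 489
loose_cap 0.7 [254.5, 223.3, 275.9, 239.9] 228
```

The silver ring is in the dispenser's +y lane (left in the top view, crop px ~(398,275)) and the cap is in the −y lane (~(420,290)). The green ring and cap look-alikes stand behind the dispenser. The origin is at about (0.528, 0.0315) with yaw about −25°, so the lever has to be pushed to +y. The tool's x axis is already nearly aligned with that. I'll shut the fingers and move to the −y side of the lever.

>>> jog_arm:
  rows:
    - [1,0,0,0,0,0,-1.8]
    - [1,-0.0275,0.028,0,0,0,0]
    - [1,-0.0275,0.028,0,0,0,0]
    - [1,-0.0275,0.028,0,0,0,0]
    - [1,-0.0275,0.028,0,0,0,0]
    - [1,-0.0275,0.028,0,0,0,0]
    - [1,-0.0275,0.028,0,0,0,0]
    - [1,-0.0275,0.028,0,0,0,0]
    - [1,-0.0275,0.028,0,0,0,0]
    - [1,-0.0275,0.028,0,0,0,0]
    - [1,-0.0275,0.028,0,0,0,0]
    - [1,-0.0275,0.028,0,0,0,0]
  grip_force: 20

```text
time_s: 2.2
tool_pos: [0.4446, 0.1738, 0.4052]
tool_rot: [180.0, -0.1, 65.0]
force: [0.4, 0.4, -0.3]
grip_width: 0.0152
```

>>> jog_arm:
  rows:
    - [1,-0.0275,0.028,0,0,0,0]
    - [1,-0.0275,0.028,0,0,0,0]
    - [1,-0.0275,0.028,0,0,0,0]
    - [1,-0.0275,0.028,0,0,0,0]
    - [1,-0.0275,0.028,0,0,0,0]
    - [1,0,0,0,0,0,0]
    - [1,0,0,0,0,0,0]

```text
time_s: 2.78
tool_pos: [0.5135, -0.0107, 0.405]
tool_rot: [180.0, 0.0, 64.7]
force: [0.7, -0.4, -0.2]
grip_width: 0.0006
```

>>> jog_arm:
  rows:
    - [1,0,-0.0045,0,0,0,0]
    - [1,0,0,0.026,0,0,0]
    - [1,0,0,0.026,0,0,0]
    - [1,0,0,0.026,0,0,0]
    - [1,0,0,0,0,0,0]
    - [1,0,0,0,0,0,0]

```text
time_s: 3.28
tool_pos: [0.5082, -0.0043, 0.3261]
tool_rot: [-179.8, 0.1, 65.2]
force: [-1.0, -1.0, 0.3]
grip_width: 0.0005
```

```bash
python3 - <<'E'
from h import *
o=status.get_obs(); print(o['tool_pos'],o['tool_rot'],o['force'])
a,_=snap('scene','s2.png'); b,_=snap('top','t2.png')
A=cv2.resize(a[150:260,250:370],(400,367),interpolation=2); B=cv2.resize(b[140:250,270:390],(400,367),interpolation=2)
cv2.imwrite('pics/c2.png',np.hstack([A,B])[:,:,::-1])
E
```

```text
[ 0.50823998 -0.00427799  0.3260908 ] [-1.79846625e+02  6.79274384e-02  6.51606766e+01] [-1.02029593 -1.04961497  0.30704133]
```

View pics/c2.png

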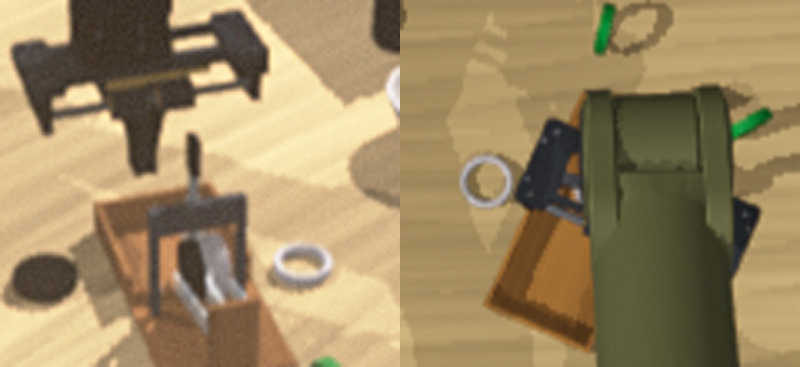

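The left half (scene) shows the closed fingertips at about px (143,170), left of the grip (193,155), at the dispenser's −y side. The gap is about 26 mm, and the tips are level with the lower grip and clear of the bridge. Next I push to +y, with a force check on the way.

>>> jog_arm:
  rows:
    - [1,0.008,0,0,0,0,0]
    - [1,0.008,0.002,0,0,0,0]
    - [1,0.006,0,0,0,0,0]
    - [1,0.006,0,0,0,0,0]
    - [1,0.004,0,0,0,0,0]
    - [1,0,0,0,0,0,0]
    - [1,0,0,0,0,0,0]

```text
time_s: 3.97
tool_pos: [0.5245, 0.0222, 0.3267]
tool_rot: [-180.0, 0.0, 65.0]
force: [0.2, -0.5, 0.2]
grip_width: 0.0005
```

```bash
cat > chk.py <<'E'
import sys
from h import *
o=status.get_obs(); dlt=o['tool_pos']-np.array([.528,.0315,0])
Y=np.array([.423,.906]); X=np.array([.906,-.423])
print('t',o['time_s'],'disp x,y mm',(dlt[:2]@X*1000).round(1),(dlt[:2]@Y*1000).round(1),o['tool_pos'][2].round(4),'Fy',(o['force'][:2]@Y).round(2),o['force'].round(1))
a,d=snap('scene',sys.argv[1]+'f.png')
cv2.imwrite('pics/'+sys.argv[1]+'.png',cv2.resize(a[160:270,240:370],(780,660),interpolation=2)[:600,:,::-1])
E
python3 chk.py c3
```

```text
t 3.9667 disp x,y mm 0.8 -9.9 0.3267 Fy -0.33 [ 0.2 -0.5  0.2]
```

>>> jog_arm:
  rows:
    - [1,0.004,0,0,0,0,0]
    - [1,0.004,0,0,0,0,0]
    - [1,0,0,0,0,0,0]
    - [1,0,0,0,0,0,0]

```text
time_s: 4.35
tool_pos: [0.5278, 0.0291, 0.3265]
tool_rot: [-180.0, 0.1, 65.0]
force: [-1.2, -2.4, -0.1]
grip_width: 0.0005
```

```bash
python3 chk.py c4
```

```text
t 4.35 disp x,y mm 0.8 -2.3 0.3265 Fy -2.71 [-1.2 -2.4 -0.1]
```

View pics/c4.png

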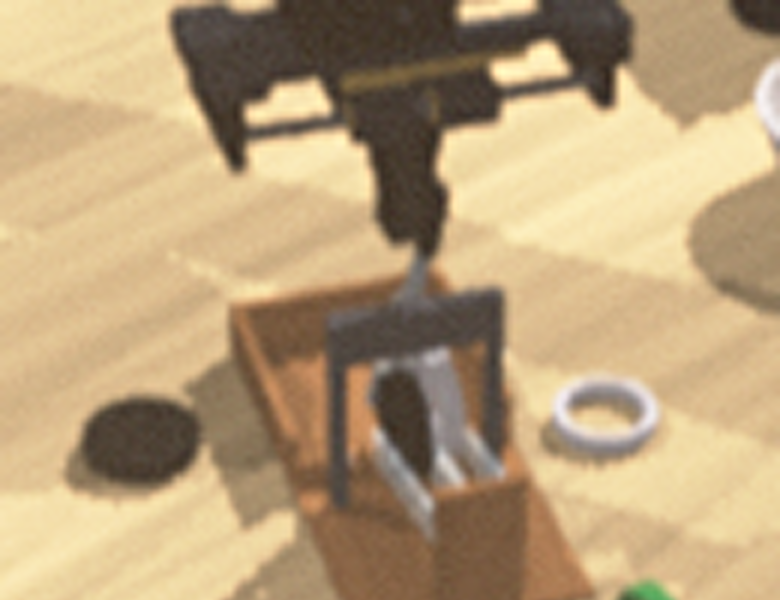

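The grip (425,215) now leans to +y by about 0.2 rad, which matches the 2.7 N. The ring (440,405) and cap (405,420) are both still in their lanes. I'll go 7 mm further and hold.

>>> jog_arm:
  rows:
    - [1,0.004,0,0,0,0,0]
    - [1,0.003,0,0,0,0,0]
    - [1,0,0,0,0,0,0]
    - [1,0,0,0,0,0,0]
    - [1,0,0,0,0,0,0]
    - [1,0,0,0,0,0,0]
    - [1,0,0,0,0,0,0]
    - [1,0,0,0,0,0,0]
    - [1,0,0,0,0,0,0]
    - [1,0,0,0,0,0,0]
    - [1,0,0,0,0,0,0]
    - [1,0,0,0,0,0,0]

```text
time_s: 5.4
tool_pos: [0.5306, 0.0357, 0.3267]
tool_rot: [-180.0, 0.0, 65.0]
force: [-2.6, -4.1, -1.7]
grip_width: 0.001
```

```bash
python3 chk.py c5
```

```text
t 5.4 disp x,y mm 0.6 4.9 0.3267 Fy -4.75 [-2.6 -4.1 -1.7]
```

View pics/c5.png

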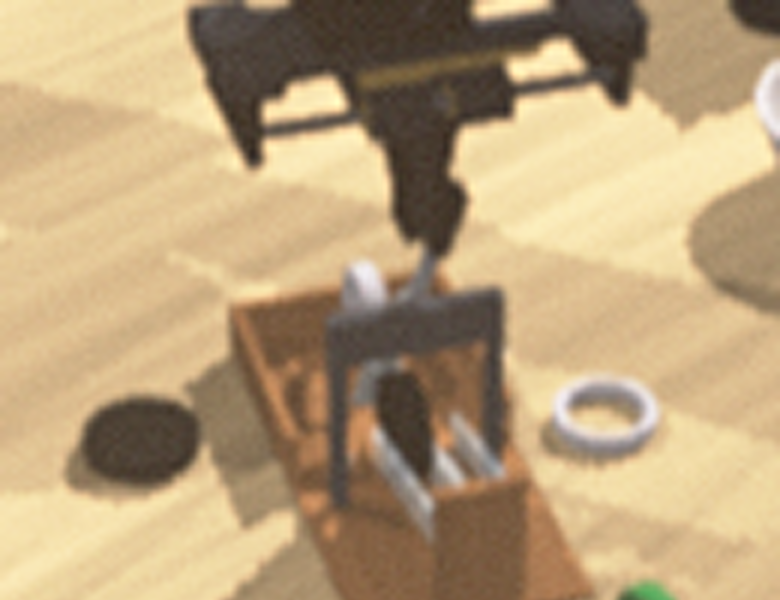

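The ring is out of its lane and stands in the tray at about (365,300). The cap is still in its lane (405,420). I'll hold a little longer, then ease back.

>>> jog_arm:
  rows:
    - [1,0,0,0,0,0,0]
    - [1,0,0,0,0,0,0]
    - [1,0,0,0,0,0,0]
    - [1,0,0,0,0,0,0]
    - [1,0,0,0,0,0,0]
    - [1,0,0,0,0,0,0]
    - [1,-0.003,0,0,0,0,0]
    - [1,-0.003,0,0,0,0,0]
    - [1,-0.003,0,0,0,0,0]
    - [1,-0.003,0,0,0,0,0]
    - [1,-0.003,0,0,0,0,0]
    - [1,-0.003,0,0,0,0,0]

```text
time_s: 6.45
tool_pos: [0.5234, 0.0197, 0.3271]
tool_rot: [179.9, -0.1, 65.0]
force: [-0.3, 0.2, 0.1]
grip_width: 0.0005
```

>>> jog_arm:
  rows:
    - [1,-0.004,0,0,0,0,0]
    - [1,-0.004,0,0,0,0,0]
    - [1,-0.006,0,0,0,0,0]
    - [1,-0.008,0,0,0,0,0]
    - [1,-0.01,0,0,0,0,0]
    - [1,0,0,-0.02,0,0,0]
    - [1,0,0,-0.03,0,0,0]
    - [1,0,0,-0.03,0,0,0]
    - [1,0,0,-0.03,0,0,0]
    - [1,0,0,0,0,0,0]
    - [1,0,0,0,0,0,0]
    - [1,0,0,0,0,0,0]

```text
time_s: 7.45
tool_pos: [0.5092, -0.0102, 0.4361]
tool_rot: [-180.0, 0.0, 65.0]
force: [0.6, -0.1, -0.2]
grip_width: 0.0002
```

```bash
python3 chk.py c6
```

```text
t 7.45 disp x,y mm 0.6 -45.7 0.4361 Fy 0.2 [ 0.6 -0.1 -0.2]
```

View pics/c6.png

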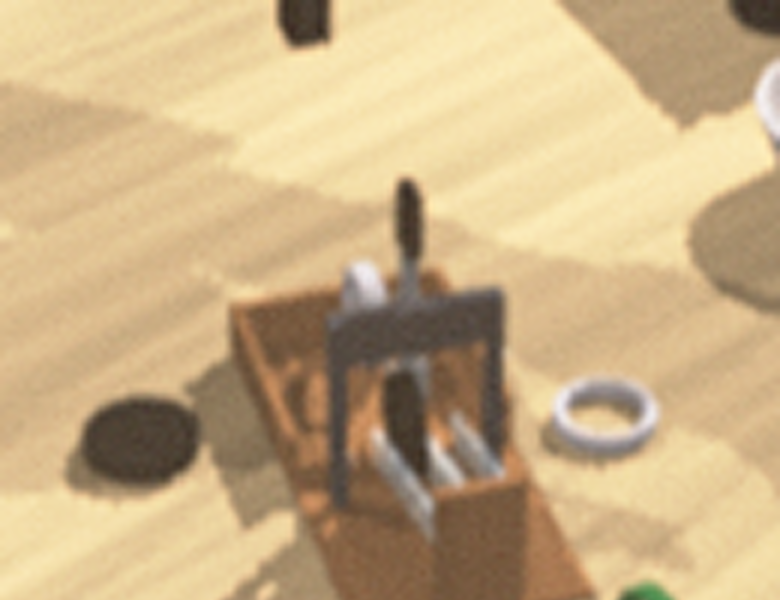

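The lever is upright again (408,220), the ring rests in the tray (363,290) and the cap is in its lane (405,425). The gripper is clear of everything.

```bash
python3 -c "
from cell import env; print(env.sign_off())"
```

```text
the job is handed in; nothing more can be done
None
```

The ring is in the tray, the body cap is still in its lane, and the lever is back in the middle. The job is handed in.

- **Push:** With the fingers shut, I pushed the lever's grip towards the ring's lane (the dispenser's +y side). It took about 4.75 N, which I estimate as 0.37 rad of lean. I held it for roughly 1.5 s until the ring had rolled out, then eased off and lifted clear.
- **Last checks:** The final scene picture, at 7.45 s, shows the lever upright and the ring standing in the tray. The cap may have tilted slightly in its lane. The loose ring and loose cap have not moved. The force reading was back near zero.
- **Not checked:** That last picture was a crop around the dispenser, so I did not look again at the bowl, filter box, hood, wrench or lens. The tool stayed well above them. Only part of one green look-alike showed in that crop.
- **Disagreement:** The networks' guesses for the lever top, ring and cap were mostly wrong or ambiguous, including on the green look-alikes. I took the dispenser's position from depth data in both cameras instead; these agreed to a few millimetres.

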